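# Aim a printed fitting at the 3D scanner and take the scan

### The job

With one fingertip, push the upright posts of the scanning turntable round until the long stem of the printed Y fitting lying on it points straight at the scanner's lens; then, and only then, press the scanner's trigger button down and come away. Do not touch, shift or lift the fitting itself, pick nothing up, and leave the other things on the desk where they are.

Things in the scene. Friction and masses are not known exactly. Their poses are not given: they have to be found in the camera images.
- station: Scanning station, fixed. Origin at desk level on the turntable's axis; its x axis points level at the scanner. Round foot of radius 80 mm under the platter; a rail 36 mm wide, 12 mm high leads along +x to a mast with the scanner head (45 x 110 x 50 mm) centred at x = 255 mm, 85 to 135 mm above the desk. Its lens, mid face, looks back at the turntable from x = 226 mm
- platter (a joint): Angle of the turntable platter in rad, counterclockwise from above, 0 when post0 lies towards the scanner. It turns either way without stops (several turns) and is slightly stiff: about 1 N at a post moves it and it stays where left. Platter: disc of radius 90 mm with its top 40 mm above the desk and four spokes at right angles, each carrying an upright post
- platter_centre (a point): Centre of the platter's top, on its axis, 40 mm above the desk
- post0 (a point): Centre of the top of post 0 (at platter angle 0 degrees counterclockwise). Upright round bar 14 mm across, 115 mm from the axis, from 36 to 86 mm above the desk, free all round except for its spoke (16 mm wide, top 36 mm above the desk)
- post1 (a point): Centre of the top of post 1 (at platter angle 90 degrees counterclockwise). Upright round bar 14 mm across, 115 mm from the axis, from 36 to 86 mm above the desk, free all round except for its spoke (16 mm wide, top 36 mm above the desk)
- post2 (a point): Centre of the top of post 2 (at platter angle 180 degrees counterclockwise). Upright round bar 14 mm across, 115 mm from the axis, from 36 to 86 mm above the desk, free all round except for its spoke (16 mm wide, top 36 mm above the desk)
- post3 (a point): Centre of the top of post 3 (at platter angle 270 degrees counterclockwise). Upright round bar 14 mm across, 115 mm from the axis, from 36 to 86 mm above the desk, free all round except for its spoke (16 mm wide, top 36 mm above the desk)
- fitting: White printed Y-shaped tube fitting of 26 mm diameter, 70 g, lying loose and flat on the platter, near its centre. Origin at the underside of its junction; x axis along the single long stem (72 mm from the junction), z up. The two short legs (44 mm) lie at 146 degrees either side of the stem. It rides with the platter by friction
- fitting_tip (a point): Middle of the end face of the fitting's long stem
- trigger (a joint): Travel of the trigger button in m: 0 up, 0.006 fully down; spring, about 5 N to push fully down, springs back
- trigger_top (a point): Centre of the top of the round grey trigger button (radius 22 mm), 22 mm above the desk when up, in its low round black housing (radius 30 mm, 12 mm high), standing fixed on the desk to the left or right of the turntable; pressed straight down
- spare: Bystander: another white printed Y fitting, 24 mm diameter tubes, lying on the desk; origin at the underside of its junction
- glue: Bystander: upright white glue bottle, 32 mm across, 100 mm tall; origin under its centre
- pot: Bystander: black open pot, 60 mm across, 45 mm tall; origin under its centre
- scraper: Bystander: scraper with a wooden handle lying flat on the desk between the robot and the turntable, under 30 mm high
- driver: Bystander: screwdriver with a black handle lying flat on the desk between the robot and the turntable, under 30 mm high
- roller: Bystander: steel feed pulley, 44 mm across, 30 mm tall, standing to the left of the turntable; origin under its centre
Not all that is in view belongs to the job. Leave any blue or red look-alike of the part that bears trigger alone.

How it is judged (in metres and radians):
On the way, in this order (a step that is already met when the one before it is completed fails the run):
1. the fitting's stem points at the scanner, platter at rest (angle between the x axis of fitting and the x axis of station, either way round below 0.14 rad and x of fitting_tip in the frame of station above 0.04 m and velocity of joint platter between -0.05 and 0.05 rad/s), for 0.3 s.
2. the trigger is pressed down with the fitting lined up (angle between the x axis of fitting and the x axis of station, either way round below 0.14 rad and x of fitting_tip in the frame of station above 0.04 m and value of joint trigger above 0.004 m), for 0.05 s.
At the end, for the whole second after the job is handed in: The long stem points at the scanner within 0.14 rad (8 degrees), the fitting lies flat within 15 mm of the platter's centre, all at rest, after the trigger was pressed at least 4 mm while lined up; the trigger is up again (all of step 1 and value of joint trigger below 0.0015 m and horizontal distance between fitting and platter_centre below 0.015 m and angle between fitting's own z axis and vertical below 0.1 rad and linear speed of fitting below 0.02 m/s); the robot touches nothing.
It fails at once if the trigger is pressed (over 3 mm) while the stem is not pointing at the scanner (value of joint trigger above 0.003 m and not (angle between the x axis of fitting and the x axis of station, either way round below 0.14 rad and x of fitting_tip in the frame of station above 0.04 m)).
It fails at once if the robot touches the fitting (over 0.5 N) (contact force between the arm and fitting above 0.5 N).
It fails at once if the fingers touch the fitting (over 0.5 N) (contact force between the fingers and fitting above 0.5 N).
It fails at once if the fitting is lifted or slid 15 mm off the platter's centre (z of fitting in the frame of platter_centre above 0.01 m or horizontal distance between fitting and platter_centre above 0.015 m).
It fails at once if another thing on the desk is moved by more than 20 mm (distance of any of spare, glue, pot, scraper, driver, roller from where it was at the start of the episode above 0.02 m).
It also fails if it takes over 72 s, if anything falls off the work surface, if the arm or the gripper's body presses on something with over 40 N, if the wrist force passes 120 N, or if a joint passes its speed limit or range.

### The arm

A 6-joint arm with a two-finger parallel gripper is mounted at the origin on the work surface. World frame = base frame: x ahead of the robot, y to its left, z up, the work surface at z = 0. Lengths are in mm, angles in rad, forces in N, time in s.
With the tool pointing down it reaches from about 425 to 950 mm from the base axis. Payload 3.5 kg.
Tool frame: the origin (TCP) lies at the very end of the fingers, on their centre line; the grasp point (between the pads) lies 19 mm behind it; z points along the fingers, y is the line along which they close (so a half turn about z gives the same grasp; the last joint's range is limited). The gripper opens to 85 mm and grips with 20 to 120 N. Pads are 22 mm wide; open, the fingers measure 114 mm over their backs; the gripper's body (76 mm by 85 mm) begins 54 mm behind the grasp point. The pads swing forward as they close: fully open they stand 13 mm farther back than shut.
Start: joints at [-1.413, 0.286, 1.577, -0, 1.279, -0.15], TCP at [204.523, -643.254, 231.325] pointing down, gripper open.
Joint ranges: [-2.77, 2.77], [-0.9, 2.22], [0.21, 2.48], [-1.53, 4.67], [0.24, 2.81], [-2.84, 2.84]. Speed limits (rad/s): [2.79, 2.79, 3.14, 3.14, 3.14, 3.14].

### API

Orientations are given as a rotation vector (axis times angle).
In Python, from station import arm, read_camera gives the robot as it stands.
- The arm moves only by the tool jog_arm, never from a script. Its argument "moves" is one flat list of numbers, 6 for each row, row after row: the shift along the tool's x, y, z each as a share of 0.15 m, from -1 to 1, then the turn, a rotation vector about the tool's x, y, z each as a share of 360 degrees, from -1 to 1. A call has 1 to 20 rows; each row shifts and turns the commanded pose from where the row before left it, along the tool's axes as they then stand; what a row does not reach is not made up. A row lasts 1/12 s, in which the tool goes at most 41.7 mm and 7.16 degrees, less where a joint would pass 70% of its speed; a pose out of reach is approached as far as the arm can. A call with a number of a shift or a turn outside -1 to 1 is refused whole. A call with a gripper value outside its range is refused whole. "hand" is the closure, from -1 (fully open) to 1 (shut), set as the call begins (left out, the last holds). The fingers move at their own pace and stop on an object; "newtons" is the grip in N (left out, the last holds). Time passes only in rows, so rows that do not move let the fingers close. It gives the time, the measured TCP pose, the force, the opening and the grip force at its end, in the units of the state.
- arm.sense(): the state, without advancing time (a new reading comes with each control period).
- read_camera(name): name is "scene" or "top" or "wrist"; returns a dict with "color" (400x640x3 uint8, blue, green, red), "K" (3x3 intrinsics, pixels), "R" (3x3) and "t" (3): a world point X has camera coordinates R X + t; the wrist camera has in their place "mount" (4x4, takes a point from camera to tool coordinates, whose origin is the TCP and whose axes are the flange's). Camera axes: x right, y down, z forward; pixel columns grow to the right and rows downward; lengths in mm; the calibration is good to about 2 mm. The wrist camera is an equidistant fisheye: a pixel r from the principal point sees the ray r / f radians off the axis. A picture is of the moment at which its call begins: read the wrist's pose just before it. There is no depth.
- arm.job_done(): hands the job in; it is judged then, once.
The state is a dict: "t": time; "joint_positions": joint angles; "joint_vel": joint speeds; "joint_torque": joint torques, N m; "ee_pos": TCP position; "ee_rot": TCP orientation; "wrist_force": force on the tool from outside, world axes, zero at the start; "moment": the same for the moment, N m; "grip_width": opening from 0.0 (shut) to 1.0 (fully open); "gripper_force": force on a finger pad.
Only numpy, scipy, OpenCV 4.12 (cv2) and the standard library are available. Lean on these libraries where they do the work, as an engineer would, in place of code of your own. Each camera call takes 0.05 s, during which the arm holds its last target. There are 200 camera calls.

## Working session

There is one attempt and no reset: what is moved stays moved. The work goes in short steps, Python scripts to look and compute and a tool call to move; the robot and the scene stay as the last step left them, time stands still between calls to the robot, and variables do not carry over. Pictures are saved under pics/ and viewed, at most 10 in all, crops included, and the job is handed in when it is done.

Besides the shell and the picture viewer there is one more tool, called as name(argument=value, ...), one argument or row to a line, values as JSON. jog_arm: Moves the arm, as the interface text tells. Its arguments: {"type":"object","properties":{"moves":{"type":"array"},"hand":{"type":"number"},"newtons":{"type":"number"}},"required":["moves"]}

```bash
mkdir -p pics; ls; python3 - <<'E'
from station import arm, read_camera
import cv2,numpy as np
s=arm.sense();print(s)
for n in("scene","top"):
    c=read_camera(n);cv2.imwrite(f"pics/{n}0.png",c["color"]);print(n,c["K"],c["R"],c["t"])
    np.savez(f"{n}.npz",**{k:c[k] for k in c})
E
```

```text
pics
{'t': 0.0, 'joint_positions': array([-1.41299657e+00,  2.87197680e-01,  1.57815917e+00,  1.04760856e-05,
        1.27861188e+00, -1.50011977e-01]), 'joint_vel': array([ 0.00176923, -0.00057073, -0.0003491 , -0.00170496,  0.00135689,
        0.00105461]), 'joint_torque': array([-5.69679269e-04, -4.05983663e+01, -2.92623997e+01, -1.25498154e-04,
        5.87321527e-03,  2.49555214e-06]), 'ee_pos': array([ 204.42668281, -642.61558997,  229.93549308]), 'ee_rot': array([-3.10211128e+00, -4.81234039e-01, -1.21840935e-06]), 'wrist_force': array([ 0.10850151, -0.64956048,  0.38548713]), 'moment': array([-0.0114921 ,  0.01437751, -0.01756263]), 'gripper_force': 0.0, 'grip_width': 0.9973733926357501}
scene [[401.54529346   0.         321.79261229]
 [  0.         401.54529346 200.28293496]
 [  0.           0.           1.        ]] [[-0.53602763  0.84416082 -0.00817905]
 [ 0.61434858  0.38341916 -0.68961263]
 [-0.57900795 -0.37467621 -0.72413226]] [ 274.20524434 -241.54643021 1383.64897852]
top [[420.20551741   0.         320.82826691]
 [  0.         420.20551741 199.53152953]
 [  0.           0.           1.        ]] [[-1.46478674e-02 -9.99892302e-01 -9.08029240e-04]
 [-9.96605750e-01  1.46732833e-02 -8.10041536e-02]
 [ 8.10087534e-02 -2.81590939e-04 -9.96713350e-01]] [  22.24000638  504.79121921 1360.08494267]
```

View pics/scene0.png

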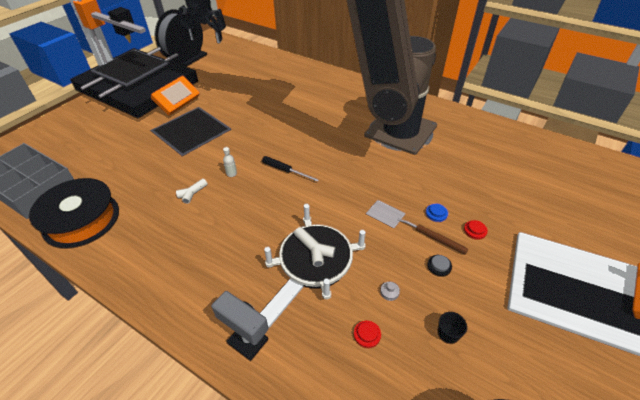

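View pics/top0.png

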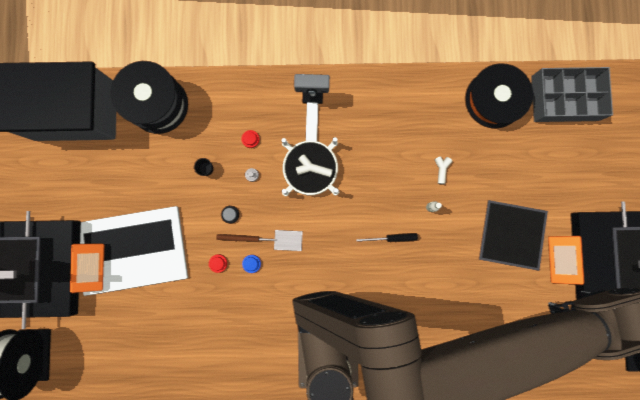

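The scene picture shows the turntable at about (316,252) and the grey button in its black housing at (440,264). In the top picture the turntable is at (311,168), the scanner at (312,85) and the button at (230,214).

Things that could be taken for the trigger, in top pixels:
- grey button (230,214): **chosen**
- red buttons (250,139) and (218,263)
- blue button (251,264)
- steel roller (252,175)
- black pot (203,167)

The fitting on the platter is at (312,166) and the spare is at (443,168).

```bash
cat > h.py <<'E'
import numpy as np,cv2
def cast(c,uv,z):
    d=c["R"].T@np.linalg.inv(c["K"])@np.array([uv[0],uv[1],1.]);o=-c["R"].T@c["t"]
    return o+d*(z-o[2])/d[2]
def proj(c,X):
    p=c["K"]@(c["R"]@np.asarray(X,float)+c["t"]);return p[:2]/p[2]
def rectify(c,ctr,z,half,px):
    """plane z resampled: column = -y, row = -x, px pixels per mm"""
    q=[ctr+np.array(v)*half for v in((1,1),(1,-1),(-1,-1),(-1,1))]
    src=np.float32([proj(c,[*p,z]) for p in q]);n=2*half*px
    M=cv2.getPerspectiveTransform(src,np.float32([[0,0],[n,0],[n,n],[0,n]]))
    return cv2.warpPerspective(c["color"],M,(int(n),int(n)),flags=cv2.INTER_CUBIC)
E
python3 - <<'E'
from h import *
T=dict(np.load("top.npz"));S=dict(np.load("scene.npz"))
def blobs(c,mask,box,z,name):
    m=np.zeros_like(mask);x0,y0,x1,y1=box;m[y0:y1,x0:x1]=mask[y0:y1,x0:x1]
    cs,_=cv2.findContours(m,cv2.RETR_EXTERNAL,cv2.CHAIN_APPROX_NONE)
    k=max(cs,key=cv2.contourArea);e=cv2.minEnclosingCircle(k);el=cv2.fitEllipse(k)
    print(name,"px",np.round(el[0],1),np.round(el[1],1),"world",np.round(cast(c,el[0],z)))
    return k
g=lambda c:cv2.cvtColor(c["color"],cv2.COLOR_BGR2HSV)
h=g(T);dark=((h[...,2]<60)*255).astype(np.uint8);grey=((h[...,1]<60)*255).astype(np.uint8)
blobs(T,dark,(280,135,342,200),40,"platter")
blobs(T,dark,(218,200,243,228),12,"housing");blobs(T,grey,(218,200,243,228),18,"btn")
h=g(S);grey=((h[...,1]<60)*255).astype(np.uint8);dark=((h[...,2]<60)*255).astype(np.uint8)
blobs(S,dark,(278,222,355,282),40,"platter S");blobs(S,grey,(425,250,455,280),18,"btn S")
for c,uv,z in((T,(252,175),30),(T,(312,100),12),(T,(312,82),135),(T,(250,139),20),(T,(203,167),45),(T,(435,207),60)):print(uv,np.round(cast(c,uv,z)))
# crops
a=cv2.resize(T["color"][70:230,190:350],None,fx=3,fy=3,interpolation=cv2.INTER_CUBIC)
b=cv2.resize(S["color"][190:310,250:370],None,fx=4,fy=4,interpolation=cv2.INTER_CUBIC)[:480,:320*2]
cv2.imwrite("pics/crop1.png",np.hstack([a,b])[:, :800] if a.shape[1]+b.shape[1]<=800 else cv2.resize(np.hstack([a,b]),(800,400)))
E
```

```text
platter px [309.9 167.2] [48.2 48.3] world [610.  49.  40.]
housing px [229.6 214.2] [15.2 16.5] world [462. 316.  12.]
btn px [229.7 214.3] [15.6 15.7] world [461. 315.  18.]
platter S px [314.9 253.5] [50.2 63. ] world [619.  49.  40.]
btn S px [439.3 264.6] [18.7 22.9] world [472. 315.  18.]
(252, 175) [588. 239.  30.]
(312, 100) [843.  40.  12.]
(312, 82) [860.  37. 135.]
(250, 139) [711. 247.  20.]
(203, 167) [615. 396.  45.]
(435, 207) [ 473. -348.   60.]
```

View pics/crop1.png

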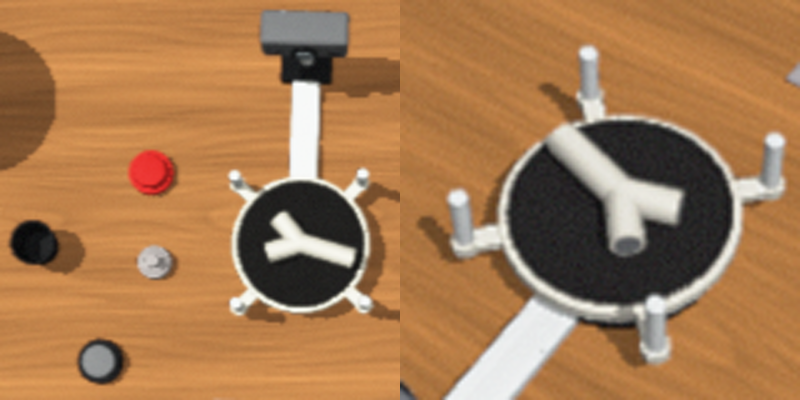

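The crop shows the grey button in its black housing, the long stem pointing right and slightly down in the top view (tip at crop (355,258), junction at (300,243)), and the posts near ±45° and ±135°. The stem therefore needs about 103° counterclockwise. I'll shut the gripper and move closer for a wrist view.

jog_arm(
  moves=[0, 0, 0, 0, 0, -0.0152, 0, 0, 0, 0, 0, -0.0152, 0, 0, 0, 0, 0, -0.0152, 0.238, -0.0875, 0, 0, 0, 0, 0.238, -0.0875, 0, 0, 0, 0, 0.238, -0.0875, 0, 0, 0, 0, 0.238, -0.0875, 0, 0, 0, 0, 0.238, -0.0875, 0, 0, 0, 0, 0.238, -0.0875, 0, 0, 0, 0, 0.238, -0.0875, 0, 0, 0, 0, 0.238, -0.0875, 0, 0, 0, 0, 0.238, -0.0875, 0, 0, 0, 0, 0.238, -0.0875, 0, 0, 0, 0, 0.238, -0.0875, 0, 0, 0, 0, 0.238, -0.0875, 0, 0, 0, 0, 0.238, -0.0875, 0, 0, 0, 0, 0.238, -0.0875, 0, 0, 0, 0, 0.238, -0.0875, 0, 0, 0, 0, 0.238, -0.0875, 0, 0, 0, 0, 0, 0, 0, 0, 0, 0],
  hand=1,
  newtons=20,
)

```text
t: 1.77
ee_pos: [562.5, -144.1, 230.8]
ee_rot: [-2.999, -0.928, -0.002]
wrist_force: [0.1, 0.0, 0.9]
grip_width: -0.001
gripper_force: 0.0
```

jog_arm(
  moves=[0.123, -0.206, 0, 0, 0, 0, 0.123, -0.206, 0, 0, 0, 0, 0.123, -0.206, 0, 0, 0, 0, 0.123, -0.206, 0, 0, 0, 0, 0.123, -0.206, 0, 0, 0, 0, 0.123, -0.206, 0, 0, 0, 0, 0.123, -0.206, 0, 0, 0, 0, 0.123, -0.206, 0, 0, 0, 0, 0, 0, 0, 0, 0, 0, 0, 0, 0, 0, 0, 0, 0, 0, 0, 0, 0, 0],
)

```text
t: 2.68
ee_pos: [543.9, 137.5, 230.9]
ee_rot: [3.003, 0.92, -0.001]
wrist_force: [-0.1, -0.4, -0.4]
grip_width: -0.001
gripper_force: 0.0
```

```bash
cat >> h.py <<'E'
from scipy.spatial.transform import Rotation as Ro
def wcast(w,uv,z):
    K=w["K"];d=(np.array(uv,float)-K[:2,2])/K[0,0];r=np.hypot(*d);u=d/max(r,1e-9)
    ray=np.array([*(u*np.sin(r)),np.cos(r)])
    M=w["mount"];Rt=Ro.from_rotvec(w["rot"]).as_matrix()
    o=w["pos"]+Rt@M[:3,3];d=Rt@M[:3,:3]@ray
    return o+d*(z-o[2])/d[2]
def shot(name):
    from station import arm,read_camera
    s=arm.sense();w=read_camera("wrist");w["pos"]=s["ee_pos"];w["rot"]=s["ee_rot"]
    np.savez(name+".npz",**w);return w
E
python3 - <<'E'
from h import *
w=shot("w1");print(w["K"],w["mount"],w["pos"],w["rot"])
cv2.imwrite("pics/w1.png",w["color"])
from station import read_camera
c=read_camera("top");np.savez("top1.npz",**c)
E
```

```text
[[309.70691629   0.         318.86180103]
 [  0.         309.70691629 197.48816069]
 [  0.           0.           1.        ]] [[ 8.47458656e-04 -9.61905314e-01 -2.73381509e-01  6.98425304e+01]
 [ 9.99997799e-01  1.33991440e-03 -1.61464466e-03  8.16155792e-01]
 [ 1.91944310e-03 -2.73379539e-01  9.61904332e-01 -1.41458060e+02]
 [ 0.00000000e+00  0.00000000e+00  0.00000000e+00  1.00000000e+00]] [543.86172453 137.47733389 230.89597101] [ 3.00331404e+00  9.20180296e-01 -1.47699480e-03]
```

View pics/w1.png

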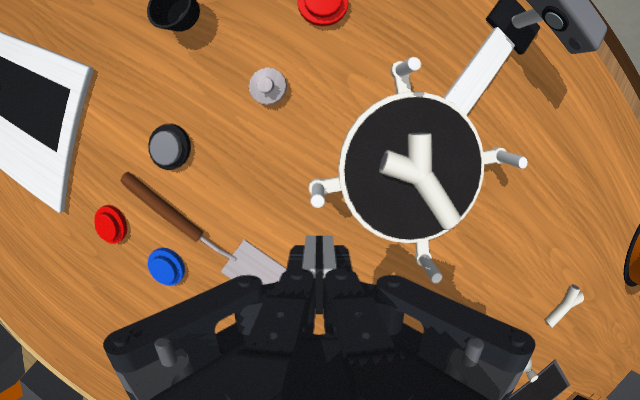

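The wrist view shows the platter disc about (412,168), post tops at about (414,64), (521,162), (432,270) and (317,201), the stem running from (422,178) to (450,222), the trigger button at (168,146) and the scanner head at (570,20).

```bash
cat >> h.py <<'E'
from scipy.optimize import least_squares
def circ(P):
    f=lambda p:np.hypot(P[:,0]-p[0],P[:,1]-p[1])-p[2]
    r=least_squares(f,[*P.mean(0)[:2],80],loss="soft_l1");return r.x,np.abs(r.fun).mean()
def biggest(m,box):
    k=np.zeros(m.shape,np.uint8);x0,y0,x1,y1=box;k[y0:y1,x0:x1]=m[y0:y1,x0:x1]*255
    cs,_=cv2.findContours(k,cv2.RETR_EXTERNAL,cv2.CHAIN_APPROX_NONE);return max(cs,key=cv2.contourArea)[:,0]
E
python3 - <<'E'
from h import *
w=dict(np.load("w1.npz"));h=cv2.cvtColor(w["color"],cv2.COLOR_BGR2HSV)
k=biggest(h[...,2]<75,(335,88,490,245));P=np.array([wcast(w,p,40) for p in k])
k2=cv2.convexHull(k)[:,0];P=np.array([wcast(w,p,40) for p in k2]);c,e=circ(P);print("disc",c,e)
posts=np.array([wcast(w,p,86)[:2] for p in((415,64),(522,162),(432,271),(317,201))]);cc,e=circ(posts);print("posts",posts.round(1),"fit",cc,e)
ang=np.degrees(np.arctan2(*(posts-posts.mean(0)).T[::-1]));print("mean",posts.mean(0),"ang",ang)
# button: low-saturation mid grey disc
m=(h[...,1]<60)&(h[...,2]>75)
k=biggest(m,(140,115,195,175));P=np.array([wcast(w,p,22) for p in k]);print("btn",circ(P))
k=biggest(h[...,2]<60,(140,115,195,175));P=np.array([wcast(w,p,12) for p in cv2.convexHull(k)[:,0]]);print("housing",circ(P))
# fitting
m=(h[...,1]<70)&(h[...,2]>110);k=biggest(m,(375,125,463,230));d=np.zeros(m.shape,np.uint8);cv2.drawContours(d,[k[:,None]],-1,255,-1)
print("fit bbox",cv2.boundingRect(k))
for nm,uv,z in(("junc",(420,178),53),("tip",(450,222),53),("tipL",(443,230),53),("tipR",(461,219),53),("railA",(462,112),12),("railB",(505,55),12),("lens",(556,20),110)):print(nm,wcast(w,uv,z).round(1))
# rail midline via mask rows
m=(h[...,1]<50)&(h[...,2]>170)
k=biggest(m,(455,25,525,112));P=np.array([wcast(w,p,12)[:2] for p in k]);vx=cv2.fitLine(np.float32(P),cv2.DIST_L2,0,.01,.01).ravel();print("rail",vx,np.degrees(np.arctan2(vx[1],vx[0])))
cv2.imwrite("pics/c2.png",cv2.resize(w["color"][10:290,290:630],None,fx=2.2,fy=2.1,interpolation=cv2.INTER_CUBIC))
E
```

```text
disc [611.61394364  49.30147887  82.56493527] 0.19145301722702582
posts [[692.3 129. ]
 [692.  -30.1]
 [534.6 -20.4]
 [530.5 130.1]] fit [614.20378004  52.55220798 111.3397625 ] 2.599547615095311
mean [612.35922964  52.16031672] ang [  43.86208488  -45.9269257  -136.97420212  136.40827477]
btn (array([464.40875212, 315.51850336,  20.93261491]), np.float64(0.32460075475881633))
housing (array([465.75330968, 313.80355889,  30.03346124]), np.float64(0.5817369004500108))
fit bbox (380, 134, 83, 96)
junc [606.9  46.4  53. ]
tip [588.  -18.4  53. ]
tipL [575.5 -17.5  53. ]
tipR [598.9 -28.3  53. ]
railA [706.6  34.3  12. ]
railB [811.1  27.   12. ]
lens [840.   37.2 110. ]
rail [ 9.9966508e-01 -2.5879867e-02  7.6863818e+02  4.2846752e+01] -1.4829726
```

View pics/c2.png

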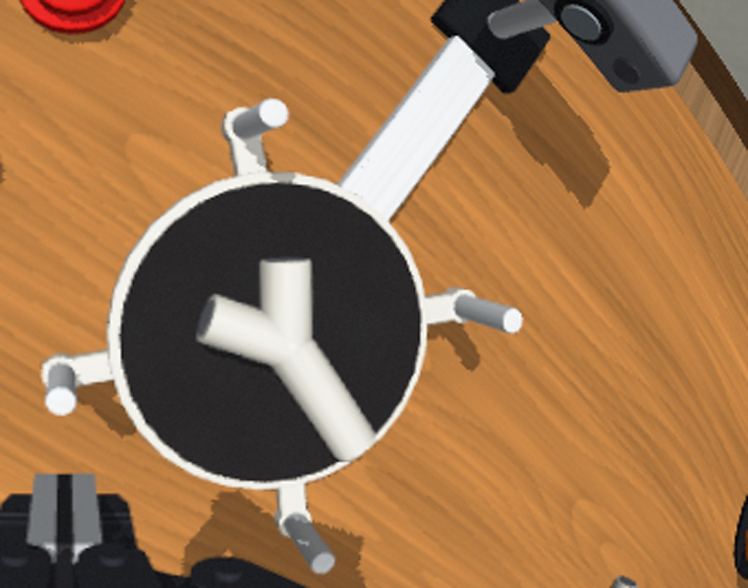

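Checks pass: the posts sit 113–115 mm from the axis (115 given) and the housing radius is 30 mm. I'll go down behind the 135° post, with the finger at 119°.

jog_arm(
  moves=[0.109, -0.034, 0, 0, 0, 0.0142, 0, 0, 0, 0, 0, 0, 0, 0, 0.1945, 0, 0, 0, 0, 0, 0.1945, 0, 0, 0, 0, 0, 0.1945, 0, 0, 0, 0, 0, 0.1945, 0, 0, 0, 0, 0, 0.1945, 0, 0, 0, 0, 0, 0.1945, 0, 0, 0, 0, 0, 0, 0, 0, 0, 0, 0, 0, 0, 0, 0],
)

```text
t: 3.62
ee_pos: [553.4, 150.1, 54.8]
ee_rot: [-3.041, -0.784, 0.007]
wrist_force: [0.4, 1.0, 0.2]
grip_width: 0.002
gripper_force: 0.0
```

```bash
python3 - <<'E'
from h import *
from station import arm
w=dict(np.load("w1.npz"))
C=np.array([611.6,49.3])
for uv in((413.6,63.3),(522.7,162.9),(435.9,277.6),(317.7,201.4)):
    v=wcast(w,uv,86)[:2]-C;print("post",np.hypot(*v).round(1),np.degrees(np.arctan2(v[1],v[0])).round(1))
for z in(53,60):
    a,b=wcast(w,(423.2,179.5),z),wcast(w,(453.6,223.3),z);v=b-a;print("stem",a.round(1),b.round(1),np.degrees(np.arctan2(v[1],v[0])))
s=arm.sense();R=Ro.from_rotvec(s["ee_rot"]).as_matrix();v=s["ee_pos"][:2]-C
print(s["ee_pos"],"yaw",np.degrees(np.arctan2(R[1,0],R[0,0])),"r",np.hypot(*v),"ang",np.degrees(np.arctan2(v[1],v[0])),s["wrist_force"])
E
```

```text
post 114.3 45.3
post 114.0 -45.2
post 113.7 -135.3
post 114.0 135.4
stem [607.7  42.2  53. ] [589.4 -23.6  53. ] -105.54742961700403
stem [607.6  45.2  60. ] [589.7 -19.2  60. ] -105.54742961700406
[553.3745066  150.14440881  54.76505898] yaw 28.923292034253965 r 116.4465665909324 ang 120.00125568783913 [0.37144119 1.01678815 0.16956647]
```

jog_arm(
  moves=[-0.0541, 0.0019, 0, 0, 0, -0.0111, -0.0541, 0.0019, 0, 0, 0, -0.0111, -0.0541, 0.0019, 0, 0, 0, -0.0111, -0.0541, 0.0019, 0, 0, 0, -0.0111, -0.0541, 0.0019, 0, 0, 0, -0.0111, -0.0541, 0.0019, 0, 0, 0, -0.0111, -0.0541, 0.0019, 0, 0, 0, -0.0111, -0.0541, 0.0019, 0, 0, 0, -0.0111, -0.0541, 0.0019, 0, 0, 0, -0.0111, -0.0541, 0.0019, 0, 0, 0, -0.0111],
)

```text
t: 4.45
ee_pos: [504.3, 91.0, 59.6]
ee_rot: [2.585, 1.78, 0.007]
wrist_force: [0.1, 1.2, -0.3]
grip_width: 0.002
gripper_force: 0.7
```

```bash
cat >> h.py <<'E'
def finger():
    from station import arm
    s=arm.sense();R=Ro.from_rotvec(s["ee_rot"]).as_matrix();v=s["ee_pos"][:2]-np.array([611.6,49.3])
    print(s["t"],s["ee_pos"].round(1),"yaw",np.degrees(np.arctan2(R[1,0],R[0,0])).round(2),"r",np.hypot(*v).round(1),"ang",(np.degrees(np.arctan2(v[1],v[0]))%360).round(2),s["wrist_force"].round(1),s["joint_positions"].round(2))
E
python3 -c "
from h import *
finger()"
```

```text
4.45 [504.3  91.   59.6] yaw 69.11 r 115.1 ang 158.75 [ 0.1  1.2 -0.3] [-0.02  0.14  2.09  0.    0.9   0.34]
```

jog_arm(
  moves=[-0.0541, 0.0019, 0.002, 0, 0, -0.0111, -0.0541, 0.0019, 0.002, 0, 0, -0.0111, -0.0541, 0.0019, 0.002, 0, 0, -0.0111, -0.0541, 0.0019, 0.002, 0, 0, -0.0111, -0.0541, 0.0019, 0.002, 0, 0, -0.0111, -0.0541, 0.0019, 0.002, 0, 0, -0.0111, -0.0541, 0.0019, 0.002, 0, 0, -0.0111, -0.0541, 0.0019, 0.002, 0, 0, -0.0111, -0.0541, 0.0019, 0.002, 0, 0, -0.0111, -0.0541, 0.0019, 0.002, 0, 0, -0.0111, -0.0541, 0.0019, 0.002, 0, 0, -0.0111, -0.0541, 0.0019, 0.002, 0, 0, -0.0111, -0.0541, 0.0019, 0.002, 0, 0, -0.0111, -0.0541, 0.0019, 0.002, 0, 0, -0.0111, 0, 0, 0, 0, 0, 0, 0, 0, 0, 0, 0, 0, 0, 0, 0, 0, 0, 0],
)

```text
t: 5.87
ee_pos: [516.3, -17.3, 53.6]
ee_rot: [1.455, 2.781, 0.001]
wrist_force: [0.2, -0.3, -0.3]
grip_width: -0.001
gripper_force: 0.0
```

```bash
python3 - <<'E'
from h import *
finger()
w=shot("w2");from station import read_camera
c=read_camera("top");np.savez("top2.npz",**c)
r=rectify(c,np.array([611.6,49.3]),53,130,2)
cv2.imwrite("pics/w2.png",np.hstack([cv2.resize(w["color"],(480,300)),cv2.resize(r,(300,300))]))
E
```

```text
5.8667 [516.3 -17.3  53.6] yaw 124.76 r 116.2 ang 214.98 [ 0.2 -0.3 -0.3] [-0.23  0.16  2.08 -0.    0.89 -0.84]
```

View pics/w2.png

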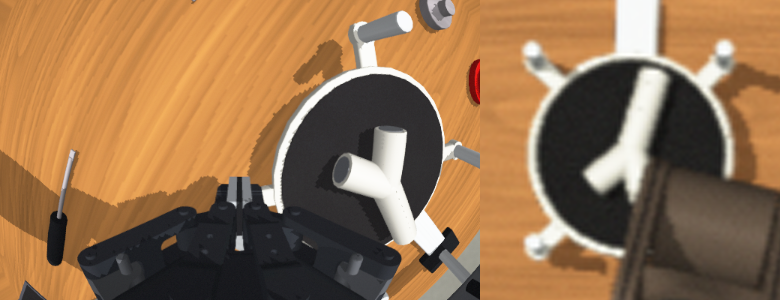

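The rectified top view shows the stem leaning about 10–15° clockwise of the rail, so it needs a little more. I'll measure it from the stem mask.

```bash
cat >> h.py <<'E'
def stem(c,guess):
    C=np.array([611.6,49.3]);h=cv2.cvtColor(c["color"],cv2.COLOR_BGR2HSV)
    v,u=np.nonzero((h[...,1]<70)&(h[...,2]>120));P=np.array([cast(c,p,53)[:2] for p in zip(u,v) if abs(p[0]-311)<40 and abs(p[1]-167)<40])
    d=P-C;r=np.hypot(*d.T);a=np.arctan2(d[:,1],d[:,0])-np.radians(guess);a=np.abs((a+np.pi)%(2*np.pi)-np.pi)
    k=(r>22)&(r<66)&(a<.6);L=cv2.fitLine(np.float32(P[k]),cv2.DIST_L2,0,.01,.01).ravel()
    t=np.degrees(np.arctan2(L[1],L[0]));t+=180*round((guess-t)/180);print("stem",t.round(1),"pt",L[2:].round(1),k.sum());return t
E
python3 - <<'E'
from h import *
T=dict(np.load("top.npz"));stem(T,-105)
T2=dict(np.load("top2.npz"));stem(T2,-15)
for c,n in((T,"t0"),(T2,"t2")):  # rail & head
    h=cv2.cvtColor(c["color"],cv2.COLOR_BGR2HSV);k=biggest((h[...,1]<50)&(h[...,2]>170),(298,104,325,138))
    P=np.float32([cast(c,p,12)[:2] for p in k]);L=cv2.fitLine(P,cv2.DIST_L2,0,.01,.01).ravel();print(n,"rail",np.degrees(np.arctan2(L[1],L[0])),L[2:], np.degrees(np.arctan2(L[3]-49.3,L[2]-611.6)))
E
```

```text
stem -106.8 pt [596.9   8.5] 104
stem -16.5 pt [652.6  36.5] 108
t0 rail -2.6913831 [771.80676  42.4583 ] -2.4453542
t2 rail -2.6913831 [771.80676  42.4583 ] -2.4453542
```

jog_arm(
  moves=[-0.0467, 0.0014, 0, 0, 0, -0.0096, -0.0467, 0.0014, 0, 0, 0, -0.0096, -0.0467, 0.0014, 0, 0, 0, -0.0096, -0.0467, 0.0014, 0, 0, 0, -0.0096, 0, 0, 0, 0, 0, 0, 0, 0, 0, 0, 0, 0, 0, 0, 0, 0, 0, 0],
)

```text
t: 6.55
ee_pos: [533.9, -37.6, 52.0]
ee_rot: [-1.11, -2.938, 0.0]
wrist_force: [-0.0, 0.1, 0.3]
grip_width: -0.0
gripper_force: 0.0
```

```bash
python3 - <<'E'
from h import *
from station import read_camera
finger();c=read_camera("top");stem(c,-2);np.savez("top3.npz",**c)
E
```

```text
6.55 [533.9 -37.6  52. ] yaw 138.6 r 116.5 ang 228.18 [-0.   0.1  0.3] [-0.26  0.21  2.04  0.    0.9  -1.11]
stem -3.0 pt [654.9  45.6] 110
```

Lined up: stem −3.0° against rail −2.5°. I'll back off and rise.

jog_arm(
  moves=[0.05, 0, 0, 0, 0, 0, 0.05, 0, 0, 0, 0, 0, 0, 0, -0.2, 0, 0, 0, 0, 0, -0.2, 0, 0, 0, 0, 0, -0.2, 0, 0, 0, 0, 0, -0.2, 0, 0, 0, 0, 0, -0.2, 0, 0, 0, 0, 0, 0, 0, 0, 0, 0, 0, 0, 0, 0, 0],
)

```text
t: 7.35
ee_pos: [523.6, -27.7, 204.5]
ee_rot: [1.107, 2.935, 0.001]
wrist_force: [-0.7, 0.6, 0.1]
grip_width: 0.0
gripper_force: 0.0
```

```bash
python3 - <<'E'
from h import *
finger();w=shot("w4")
cv2.imwrite("pics/w4.png",w["color"])
E
```

```text
7.35 [523.6 -27.7 204.5] yaw 138.68 r 116.9 ang 221.18 [-0.7  0.6  0.1] [-0.25 -0.03  1.97  0.    1.19 -1.1 ]
```

View pics/w4.png

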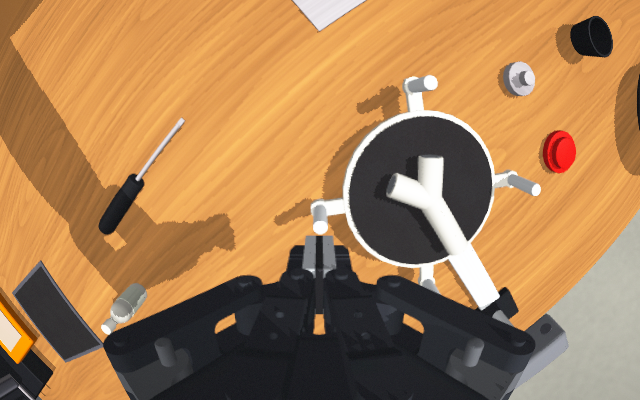

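The picture shows the stem in line with the rail, from (435,200) to (460,245), and the posts clear of the finger. Next I'll go over to the button.

jog_arm(
  moves=[0.2, 0.162, 0, 0, 0, 0, 0.2, 0.162, 0, 0, 0, 0, 0.2, 0.162, 0, 0, 0, 0, 0.2, 0.162, 0, 0, 0, 0, 0.2, 0.162, 0, 0, 0, 0, 0.2, 0.162, 0, 0, 0, 0, 0.2, 0.162, 0, 0, 0, 0, 0.2, 0.162, 0, 0, 0, 0, 0.2, 0.162, 0, 0, 0, 0, 0, 0, 0, 0, 0, 0, 0, 0, 0, 0, 0, 0, 0, 0, 0, 0, 0, 0],
)

```text
t: 8.4
ee_pos: [463.4, 314.0, 200.0]
ee_rot: [-1.107, -2.938, 0.005]
wrist_force: [0.4, 0.2, 0.7]
grip_width: -0.004
gripper_force: 0.0
```

```bash
python3 - <<'E'
from h import *
from station import read_camera
finger();c=read_camera("top");stem(c,-2)
E
```

```text
8.4 [463.4 314.  200. ] yaw 138.71 r 303.4 ang 119.25 [0.4 0.2 0.7] [ 0.41  0.06  1.89 -0.    1.19 -0.44]
stem -3.0 pt [654.9  45.6] 110
```

jog_arm(
  moves=[0, 0, 0.187, 0, 0, 0, 0, 0, 0.187, 0, 0, 0, 0, 0, 0.187, 0, 0, 0, 0, 0, 0.187, 0, 0, 0, 0, 0, 0.187, 0, 0, 0, 0, 0, 0.187, 0, 0, 0, 0, 0, 0, 0, 0, 0, 0, 0, 0, 0, 0, 0, 0, 0, 0, 0, 0, 0],
)

```text
t: 9.2
ee_pos: [465.9, 314.1, 35.1]
ee_rot: [1.11, 2.937, 0.002]
wrist_force: [0.6, -0.3, 0.4]
grip_width: -0.003
gripper_force: 0.0
```

jog_arm(
  moves=[0, 0, 0.03, 0, 0, 0, 0, 0, 0.03, 0, 0, 0, 0, 0, 0.03, 0, 0, 0, 0, 0, 0.03, 0, 0, 0, 0, 0, 0, 0, 0, 0, 0, 0, 0, 0, 0, 0],
)

```text
t: 9.7
ee_pos: [465.7, 314.9, 16.7]
ee_rot: [1.108, 2.938, 0.002]
wrist_force: [1.0, -2.2, 4.1]
grip_width: 0.002
gripper_force: 2.2
```

jog_arm(
  moves=[0, 0, 0.01, 0, 0, 0, 0, 0, 0.005, 0, 0, 0, 0, 0, 0, 0, 0, 0, 0, 0, 0, 0, 0, 0],
)

```text
t: 10.03
ee_pos: [465.7, 315.0, 15.9]
ee_rot: [1.108, 2.939, 0.001]
wrist_force: [-2.6, -2.8, 12.9]
grip_width: -0.002
gripper_force: 6.4
```

The button is bottomed at 12.9 N, so I'll come away.

jog_arm(
  moves=[0, 0, -0.1, 0, 0, 0, 0, 0, -0.2, 0, 0, 0, 0, 0, -0.2, 0, 0, 0, 0, 0, -0.2, 0, 0, 0, 0, 0, -0.2, 0, 0, 0, 0, 0, -0.2, 0, 0, 0, 0, 0, 0, 0, 0, 0, 0, 0, 0, 0, 0, 0, 0, 0, 0, 0, 0, 0, 0, 0, 0, 0, 0, 0],
)

```text
t: 10.87
ee_pos: [463.2, 314.0, 176.2]
ee_rot: [-1.108, -2.936, 0.005]
wrist_force: [-0.5, -0.6, -0.8]
grip_width: -0.003
gripper_force: 0.0
```

```bash
python3 - <<'E'
from h import *
from station import read_camera,arm
finger();c=read_camera("top");stem(c,-2)
print(arm.job_done())
E
```

```text
10.8667 [463.2 314.  176.2] yaw 138.67 r 303.5 ang 119.27 [-0.5 -0.6 -0.8] [ 0.41  0.09  1.91  0.    1.15 -0.44]
stem -3.0 pt [654.9  45.6] 110
the job is handed in; nothing more can be done
None
```

The job is handed in with no verdict returned: I turned the platter about 103° so the stem measured within about 1° of the scanner's direction, pressed the grey trigger down to its stop (12.9 N), and raised the arm clear.

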